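# Ball into the lever-lidded bin, lid let down softly

## Robot

A 6-joint arm with a two-finger parallel gripper is mounted at the origin on the work surface. World frame = base frame: x ahead of the robot, y to its left, z up, the work surface at z = 0. Lengths are in m, angles in rad, forces in N, time in s.
With the tool pointing down it reaches from about 0.375 to 0.75 m from the base axis. Payload 9 kg.
Tool frame: the origin (TCP) lies between the finger pads; the fingertips stand 14 mm ahead of it and the grasp point (between the pads) lies 5 mm behind it (r.tcp_to_tips is the distance from the TCP to the fingertips, in m); z points along the fingers, y is the line along which they close (so a half turn about z gives the same grasp; the last joint's range is limited). The gripper opens to 85 mm and grips with 20 to 120 N. Pads are 22 mm wide; open, the fingers measure 114 mm over their backs; the gripper's body (76 mm by 85 mm) begins 54 mm behind the grasp point. The pads swing forward as they close: fully open they stand 13 mm farther back than shut.
Start: joints at [-1.414, 0.104, 0.097, 1.564, 0, 1.353], TCP at [0.22, -0.558, 0.245] pointing down, gripper open.
Joint ranges: [-2.99, 2.99], [-0.84, 1.86], [-1.1, 1.16], [-1.84, 2.11], [-1.51, 1.56], [-3.14, 3.14]. Speed limits (rad/s): [2.22, 2.22, 2.57, 3.14, 3.14, 3.14].

## Interface

Orientations are given as a rotation vector (axis times angle).
In Python, from rig import r gives the robot as it stands.
- The arm moves only by the shell command python3 -m jog 'ROWS' [FORCE]. ROWS is JSON, a list of rows, each an object of numbers: "claw": the opening, from 0 (shut) to 1 (fully open); "dx", "dy", "dz": the shift along the tool's x, y, z as a fraction of full scale; "turn": the turn about the tool's z as a fraction of full scale. A call has 1 to 20 rows; each row is the pose to reach, as a shift and turn from the pose commanded when the call began, along the tool's axes at that moment, turning the shorter way round; what a row does not reach only later rows make up. Full scale, the value 1, is 500 mm for a shift and 2 pi rad for a turn. A row lasts 1/10 s, in which the tool goes at most 50 mm and 8.59 degrees, less where a joint would pass 70% of its speed; a pose out of reach is approached as far as the arm can. A call with a number of a shift or a turn outside -1 to 1 is refused whole. A call with a gripper value outside its range is refused whole. The fingers move at their own pace and stop on an object; FORCE is the grip in N (left out, the last holds). Time passes only in rows, so rows that repeat a pose let the fingers close. It gives the time, the measured TCP pose, the force, the opening and the grip force at its end, in the units of the state.
- r.read_state(): the state, without advancing time (a new reading comes with each control period).
- r.read_camera(name): name is "scene" or "top" or "wrist"; returns (picture, depth): 480x640x3 uint8, red, green, blue; 480x640 float32, m along the optical axis (not along the pixel's ray), 0 where there is no reading.
- r.camera_params(name): a dict with "intrinsics" (3x3 intrinsics, pixels), "k1" (the pictures are not rectified: a ray, as slopes to the right and down, at radius r is drawn at 1 + k1 r^2 times it, then the intrinsics apply), "rvec" (rotation vector, rad) and "tvec" (3), from world to camera coordinates, as OpenCV has them; the wrist camera has in their place "hand_eye" (4x4, takes a point from camera to tool coordinates, whose origin is the TCP and whose axes are the flange's). Camera axes: x right, y down, z forward; pixel columns grow to the right and rows downward; lengths in m; the calibration is good to about 2 mm. A picture is of the moment at which its call begins: read the wrist's pose just before it. camera_params takes no time and is no camera call.
- r.sign_off(): hands the job in; it is judged then, once.
The state is a dict: "time": time; "joints": joint angles; "qvel": joint speeds; "joint_torque": joint torques, N m; "eef_pos": TCP position; "eef_rot": TCP orientation; "force": force on the tool from outside, world axes, zero at the start; "moment": the same for the moment, N m; "width": finger opening in m; "grasp_force": force on a finger pad.
Only numpy, scipy, OpenCV 4.12 (cv2) and the standard library are available. Lean on these libraries where they do the work, as an engineer would, in place of code of your own. Each camera call takes 0.05 s, during which the arm holds its last target. There are 200 camera calls.

## Task

Press the lever of the white dryer-ball bin all the way down with the fingertips, so that its lid swings fully open and the ball waiting on the chute rolls into the bin by itself. Then let the lever come up slowly, so that the lid comes down gently without dropping or slamming, and leave the bin shut. Touch neither the ball nor the lid, and leave everything else on the worktop where it stands.

Things in the scene. Friction and masses are not known exactly. Their poses are not given: they have to be found in the camera images.
- hopper: White open-topped metal bin, 220 mm (its x) by 190 mm (its y), walls 5 mm, rim 200 mm high, bolted to the worktop; it does not move. Origin: centre of its underside, on the worktop; z up. Its lever sticks out of its -x side, the lid's hinge is along the top of its +x side, and an aluminium chute, 78 mm wide, slopes up outwards from its -y side (it reaches 213 mm from the bin's centre and up to about 220 mm above the worktop).
- lever_pad (a point): Centre of the top face of the lever's blue-topped steel pad, which is 55 mm long (bin's x) and 60 mm wide, 8 mm thick. With the lid shut it lies 222 mm from the bin's centre towards the bin's -x, 95 mm above the worktop; pressed fully down it is about 36 mm above the worktop, at almost the same place seen from above (within 2 mm). The pad faces up, its outer edge 10 degrees high at rest and 10 degrees low when fully down.
- lever (a joint): The lever, rad: 0 at rest (lid shut), 0.36 pressed fully down against its stop. Pivot inside the bin, 162 mm behind the pad; 1 mm of pad travel is about 0.006 rad. No spring: the lid's weight lifts the lever, so that the lever follows a finger which rises off it. Pressing takes about 4 to 8 N.
- lid (a joint): The lid, rad: 0 shut, 0.97 fully open. Rigidly linked to the lever (lid = 2.7 x lever), so it turns about 0.016 rad for each mm of pad travel, and the pad must rise slower than about 100 mm/s for a gentle closing; let go, the lid falls shut.
- lid_edge (a point): Middle of the free edge of the lid. Grey lid of the bin, 226 x 190 x 8 mm, with a 30 mm skirt on the chute's side that bars the ball while the lid is shut. Its hinge lies 112 mm from the bin's centre towards the bin's +x, 204 mm above the worktop, and its free edge 226 mm from the hinge, above the bin's -x side when shut. Opening, the free edge swings up, away from the lever.
- ball: Green plastic dryer ball with yellow nubs, 60 mm across, origin at its centre. It waits on the chute against the lid's skirt and rolls into the bin when the lid is about two thirds open.
- bin_floor (a point): Centre of the bin's inner floor, 6 mm above the worktop; axes as the bin's.
- tin: Bystander: low white-labelled jar with a steel cap, 60 mm across, 55 mm tall; origin at the centre of its underside.
- brush: Bystander: wooden scrubbing brush lying bristles down, 110 x 45 x 36 mm; origin at the centre of its underside.
- soap: Bystander: green bar of soap, 45 x 75 x 26 mm; origin at the centre of its underside.
- softener: Bystander: white bottle with blue cap, 72 mm across, 190 mm tall; origin at the centre of its underside.
- detergent: Bystander: blue bottle with black cap, 80 mm across, 170 mm tall; origin at the centre of its underside.
- cup: Bystander: orange measuring cup, 70 mm across, 70 mm tall; origin at the centre of its underside.
- jar: Bystander: glass jar with wooden cap, 80 mm across, 100 mm tall; origin at the centre of its underside.
Things that resemble listed ones, but are neither listed nor needed, are in the scene too. Of the things like the ball, leave any that is blue, purple or red; of the rest the smaller one is meant.

How it is judged:
On the way, in this order (a step that is already met when the one before it is completed fails the run):
1. the lid is held fully open by the lever and the ball has rolled into the bin (value of joint lid above 0.85 rad and value of joint lever above 0.31 rad and horizontal distance between ball and bin_floor below 0.105 m and z of ball in the frame of bin_floor below 0.06 m), for 0.2 s.
2. the lid is shut again (value of joint lid below 0.04 rad), for 0.2 s.
At the end, for the whole second after the job is handed in: the lid shut (within 0.04 rad) with the lever up, the ball inside the bin at its floor, and every bystander within 20 mm of where it stood (value of joint lid below 0.04 rad and value of joint lever below 0.02 rad and horizontal distance between ball and bin_floor below 0.105 m and z of ball in the frame of bin_floor below 0.06 m and distance of each of tin, brush, soap, softener, detergent, cup, jar from where it was at the start of the episode below 0.02 m); the robot touches nothing.
It fails at once if the lid drops or slams: it closes faster than 2 rad/s (velocity of joint lid below -2 rad/s).
It fails at once if the robot touches the lid (contact force between any of the fingers, the arm and lid above 0.5 N).
It fails at once if the robot touches, lifts or carries the ball (contact force between any of the fingers, the arm and ball above 0.3 N).
It fails at once if a bystander is lifted or shifted more than 20 mm (distance of any of tin, brush, soap, softener, detergent, cup, jar from where it was at the start of the episode above 0.02 m).
It also fails if it takes over 42 s, if anything falls off the work surface, if the arm or the gripper's body presses on something with over 40 N, if the wrist force passes 120 N, or if a joint passes its speed limit or range.

## Working session

There is one attempt and no reset: what is moved stays moved. The work goes in short steps, Python scripts to look and compute and a shell command to move; the robot and the scene stay as the last step left them, time stands still between calls to the robot, and variables do not carry over. Pictures are saved under pics/ and viewed, at most 10 in all, crops included, and the job is handed in when it is done.

```bash
mkdir -p pics; cat > h.py <<'E'
import numpy as np, cv2
from rig import r
from scipy.spatial.transform import Rotation as R
def shot(n):
    s=r.read_state(); p,d=r.read_camera(n); c=r.camera_params(n)
    K=np.array(c["intrinsics"])
    if n=="wrist":
        T=np.eye(4);T[:3,:3]=R.from_rotvec(s["eef_rot"]).as_matrix();T[:3,3]=s["eef_pos"]
        M=T@np.array(c["hand_eye"])
    else:
        W=np.eye(4);W[:3,:3]=R.from_rotvec(np.ravel(c["rvec"])).as_matrix();W[:3,3]=np.ravel(c["tvec"]);M=np.linalg.inv(W)
    return p,d,K,c["k1"],M
def cloud(d,K,k1,M):
    v,u=np.mgrid[:d.shape[0],:d.shape[1]]
    q=cv2.undistortPoints(np.stack([u,v],-1).reshape(-1,1,2).astype(float),K,np.array([k1,0,0,0,0.]))[:,0]
    P=np.c_[q,np.ones(len(q))]*d.reshape(-1,1)
    return (P@M[:3,:3].T+M[:3,3]).reshape(*d.shape,3)
E
python3 - <<'E'
from h import *
for n in ("scene","top"):
    p,d,K,k,M=shot(n); cv2.imwrite(f"pics/{n}0.png",p[...,::-1]); np.savez(f"{n}0.npz",p=p,X=cloud(d,K,k,M),d=d); print(n,M[:3,3])
E
```

```text
scene [ 1.46295867 -0.35658807  1.41168299]
top [0.37298178 0.09387006 1.22656798]
```

View pics/scene0.png

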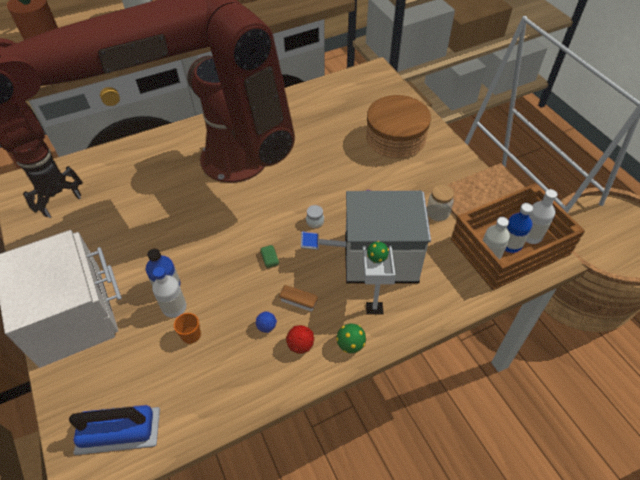

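View pics/top0.png

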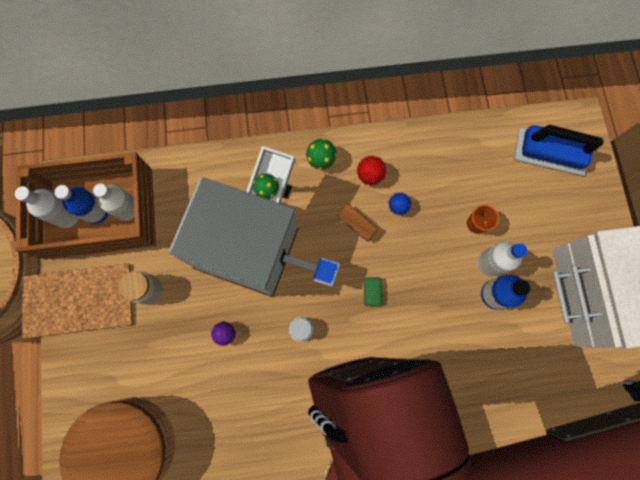

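The scene view shows the bin at (385,240) with its blue pad at (310,241). In the top view the bin is at (235,235), the pad at (326,272) and the chute at (270,175).

Ball candidates in the top view:
- Small green ball on the chute at (265,186). This is the one I want.
- Larger green ball at (321,153).
- Red (371,170), blue (400,203) and purple (223,333), all to be left alone.

Only the blue pad at (326,272) looks like a lever pad.

```bash
python3 - <<'E'
from h import *
z=np.load("top0.npz");p=z["p"].astype(int);X=z["X"]
def rep(n,m):
    q=X[m&(z["d"]>0)]; print(n,len(q),np.median(q,0).round(4),q.min(0).round(3),q.max(0).round(3)); return q
v,u=np.mgrid[:480,:640]
box=lambda a,b,c,d:(u>=a)&(u<=b)&(v>=c)&(v<=d)
blue=(p[...,2]>p[...,0]+60)&(p[...,2]>p[...,1]+30)
q=rep("pad",blue&box(305,350,250,295))
pr=cv2.minAreaRect(q[:,:2].astype(np.float32));print("padrect",pr)
lid=box(165,300,175,298)&(X[...,2]>.195)&(X[...,2]<.216)
l=rep("lid",lid); print(cv2.minAreaRect(l[:,:2].astype(np.float32)))
print(cv2.boxPoints(cv2.minAreaRect(l[:,:2].astype(np.float32))))
g=(p[...,1]>p[...,0]+30)&(p[...,1]>p[...,2]+30)
rep("ball",g&box(245,285,165,205));rep("decoy",g&box(300,342,132,175));rep("soap",g&box(360,388,272,310))
rep("tin",box(285,318,315,345)&(X[...,2]>.045)); rep("brush",box(335,380,200,245)&(X[...,2]>.025))
s=r.read_state();print(s["eef_pos"],s["eef_rot"],R.from_rotvec(s["eef_rot"]).as_matrix().round(3),s["width"],r.tcp_to_tips)
b=np.load("scene0.npz");pp=b["p"].astype(int);m=(pp[...,2]>pp[...,0]+60)&(pp[...,2]>pp[...,1]+30)&box(295,325,228,255)
q=b["X"][m];print("pad scene",np.median(q,0))
cv2.imwrite("pics/crop.png",cv2.resize(z["p"][125:325,170:400,::-1],None,fx=3,fy=3)[:600,:800])
E
```

```text
pad 394 [0.5316 0.0522 0.097 ] [0.5   0.023 0.089] [0.562 0.082 0.107]
padrect ((0.5319433212280273, 0.05244331434369087), (0.045485321432352066, 0.051531627774238586), 63.13576889038086)
lid 8730 [0.6306 0.248  0.2118] [0.497 0.108 0.195] [0.763 0.395 0.216]
((0.6627992391586304, 0.2369200438261032), (0.2328801304101944, 0.2582124173641205), 63.47111511230469)
[[0.49527887 0.19040519]
 [0.72630394 0.07507488]
 [0.83031964 0.2834349 ]
 [0.59929454 0.3987652 ]]
ball 383 [0.7212 0.1671 0.2226] [0.699 0.141 0.167] [0.75  0.2   0.233]
decoy 542 [0.8433 0.0254 0.0715] [ 0.815 -0.013  0.044] [0.886 0.06  0.087]
soap 418 [ 0.4736 -0.0629  0.0255] [ 0.438 -0.087  0.016] [ 0.509 -0.04   0.032]
tin 372 [0.4036 0.1297 0.0551] [0.378 0.104 0.046] [0.429 0.156 0.062]
brush 700 [ 0.6585 -0.0494  0.0354] [ 0.607 -0.099  0.025] [0.713 0.001 0.042]
[ 0.21961181 -0.55803951  0.24459844] [-3.08535318e+00 -5.85096792e-01 -5.61561345e-05] [[ 0.931  0.366 -0.   ]
 [ 0.366 -0.931  0.001]
 [ 0.    -0.001 -1.   ]] 0.08526362133181012 0.014
pad scene [0.5356234  0.05311874 0.0953432 ]
```

View pics/crop.png

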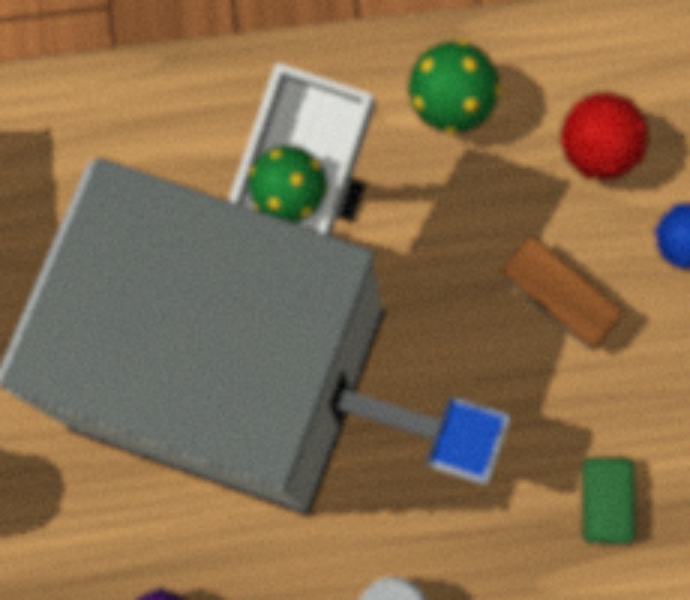

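The crop confirms the small green ball waiting on the chute against the grey lid. The pad is clear of the soap, tin and brush. Before moving I'll check the heights along the path.

```bash
python3 - <<'E'
from h import *
for n in ("top0","scene0"):
    X=np.load(n+".npz")["X"].reshape(-1,3)
    a=np.array([.22,-.558]);b=np.array([.531,.048]);t=(b-a)/np.linalg.norm(b-a);w=X[:,:2]-a
    s=w@t;e=abs(w@np.array([-t[1],t[0]]))
    for k in range(0,7):
        m=(s>.1*k)&(s<=.1*k+.1)&(e<.1)&(X[:,2]<.6); print(n,k,m.sum(),np.percentile(X[m,2],99).round(3) if m.any() else None)
print(r.camera_params("wrist")["hand_eye"])
E
python3 -m jog '[{"claw":0,"dz":-0.1},{"claw":0,"dz":-0.1}]' 40
```

```text
top0 0 4896 0.31
top0 1 3103 0.007
top0 2 3533 0.17
top0 3 3007 0.006
top0 4 2971 0.006
top0 5 2925 0.03
top0 6 2922 0.103
scene0 0 4637 0.597
scene0 1 1374 0.008
scene0 2 1081 0.167
scene0 3 1602 0.006
scene0 4 1606 0.006
scene0 5 1606 0.029
scene0 6 1595 0.101
[[-1.30938008e-04 -9.44536588e-01 -3.28406175e-01  8.52207284e-02]
 [ 9.99999932e-01 -2.36533946e-04  2.81593264e-04 -2.81080423e-04]
 [-3.43654349e-04 -3.28406116e-01  9.44536555e-01 -1.28617503e-01]
 [ 0.00000000e+00  0.00000000e+00  0.00000000e+00  1.00000000e+00]]invalid input at $[0]: expected keys claw, dx, dy, dz, turn
```

```bash
python3 -m jog '[{"claw":0,"dx":0,"dy":0,"dz":-0.1,"turn":0},{"claw":0,"dx":0.1,"dy":-0.1,"dz":-0.1,"turn":-0.05},{"claw":0,"dx":0.2,"dy":-0.18,"dz":-0.1,"turn":-0.1},{"claw":0,"dx":0.3,"dy":-0.26,"dz":-0.1,"turn":-0.15},{"claw":0,"dx":0.4,"dy":-0.35,"dz":-0.1,"turn":-0.2},{"claw":0,"dx":0.5,"dy":-0.44,"dz":-0.1,"turn":-0.25},{"claw":0,"dx":0.5,"dy":-0.44,"dz":-0.1,"turn":-0.25},{"claw":0,"dx":0.5,"dy":-0.44,"dz":-0.1,"turn":-0.25},{"claw":0,"dx":0.5,"dy":-0.44,"dz":-0.1,"turn":-0.25},{"claw":0,"dx":0.5,"dy":-0.44,"dz":-0.1,"turn":-0.25},{"claw":0,"dx":0.5,"dy":-0.44,"dz":-0.1,"turn":-0.25},{"claw":0,"dx":0.5,"dy":-0.44,"dz":-0.1,"turn":-0.25}]' 40
cat > go.py <<'E'
from h import *
import sys
s=r.read_state();m=R.from_rotvec(s["eef_rot"]).as_matrix();t=np.array([float(x) for x in sys.argv[1:4]])
yaw=np.degrees(np.arctan2(m[1,0],m[0,0]))
print("joints",np.round(s["joints"],2),"F",np.round(s["force"],1),"yaw",yaw.round(1),"turn to 155:",(((yaw-155+180)%360-180)/360).round(4),"shift",(m.T@(t-s["eef_pos"])/.5).round(4),"pos",np.round(s["eef_pos"],4),"t",s["time"])
E
python3 go.py .531 .048 .16
```

```text
time: 1.3
eef_pos: [0.3718, -0.2619, 0.295]
eef_rot: [-1.761, -2.601, -0.0]
force: [-0.2, -0.2, 0.5]
width: 0.0
grasp_force: 0.0
joints [-0.9  -0.32 -0.21  1.68 -0.    0.29] F [-0.2 -0.2  0.5] yaw 111.8 turn to 155: -0.1199 shift [0.4569 0.526  0.2701] pos [ 0.3718 -0.2619  0.295 ] t 1.3
```

```bash
python3 -m jog '[{"claw":0,"dx":0.1,"dy":0.11,"dz":0,"turn":-0.02},{"claw":0,"dx":0.2,"dy":0.22,"dz":0,"turn":-0.04},{"claw":0,"dx":0.3,"dy":0.33,"dz":0,"turn":-0.06},{"claw":0,"dx":0.4,"dy":0.45,"dz":0,"turn":-0.08},{"claw":0,"dx":0.457,"dy":0.526,"dz":0.05,"turn":-0.1},{"claw":0,"dx":0.457,"dy":0.526,"dz":0.1,"turn":-0.12},{"claw":0,"dx":0.457,"dy":0.526,"dz":0.18,"turn":-0.12},{"claw":0,"dx":0.457,"dy":0.526,"dz":0.27,"turn":-0.12},{"claw":0,"dx":0.457,"dy":0.526,"dz":0.27,"turn":-0.12},{"claw":0,"dx":0.457,"dy":0.526,"dz":0.27,"turn":-0.12},{"claw":0,"dx":0.457,"dy":0.526,"dz":0.27,"turn":-0.12},{"claw":0,"dx":0.457,"dy":0.526,"dz":0.27,"turn":-0.12},{"claw":0,"dx":0.457,"dy":0.526,"dz":0.27,"turn":-0.12},{"claw":0,"dx":0.457,"dy":0.526,"dz":0.27,"turn":-0.12},{"claw":0,"dx":0.457,"dy":0.526,"dz":0.27,"turn":-0.12}]'
python3 go.py .531 .048 .05
python3 - <<'E'
from h import *
p,d,K,k,M=shot("wrist"); cv2.imwrite("pics/w1.png",p[...,::-1]); X=cloud(d,K,k,M)
p=p.astype(int);m=(p[...,2]>p[...,0]+60)&(p[...,2]>p[...,1]+30)&(d>0)&(X[...,2]<.12)&(X[...,2]>.07)
q=X[m];print(len(q),np.median(q,0),q.min(0),q.max(0));print(cv2.minAreaRect(q[:,:2].astype(np.float32)))
E
```

```text
time: 2.8
eef_pos: [0.5332, 0.0464, 0.1611]
eef_rot: [0.689, 3.064, -0.0]
force: [-1.4, 0.1, 0.1]
width: -0.0
grasp_force: 0.0
joints [-0.16 -0.09 -0.25  1.41 -0.    0.28] F [-1.4  0.1  0.1] yaw 154.6 turn to 155: -0.001 shift [0.0056 0.0008 0.2222] pos [0.5332 0.0464 0.1611] t 2.8
7487 [0.53055551 0.05484061 0.09715276] [0.49983503 0.0219633  0.09135442] [0.565765   0.08603151 0.10290468]
((0.5335266590118408, 0.05398465320467949), (0.04639940336346626, 0.05368034914135933), 63.273006439208984)
```

View pics/w1.png

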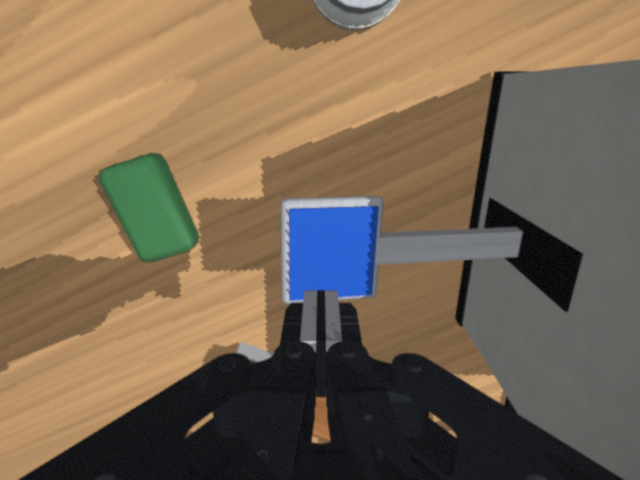

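The wrist view shows the shut fingertips at (320,300) just above the blue pad, centred at (333,250). The soap and tin are well clear. Next I'll press down.

```bash
python3 -m jog '[{"claw":0,"dx":0.006,"dy":0,"dz":0.04,"turn":0},{"claw":0,"dx":0.006,"dy":0,"dz":0.08,"turn":0},{"claw":0,"dx":0.006,"dy":0,"dz":0.096,"turn":0},{"claw":0,"dx":0.006,"dy":0,"dz":0.106,"turn":0},{"claw":0,"dx":0.006,"dy":0,"dz":0.116,"turn":0},{"claw":0,"dx":0.006,"dy":0,"dz":0.126,"turn":0},{"claw":0,"dx":0.006,"dy":0,"dz":0.136,"turn":0},{"claw":0,"dx":0.006,"dy":0,"dz":0.146,"turn":0},{"claw":0,"dx":0.006,"dy":0,"dz":0.156,"turn":0},{"claw":0,"dx":0.006,"dy":0,"dz":0.166,"turn":0},{"claw":0,"dx":0.006,"dy":0,"dz":0.176,"turn":0},{"claw":0,"dx":0.006,"dy":0,"dz":0.186,"turn":0},{"claw":0,"dx":0.006,"dy":0,"dz":0.196,"turn":0},{"claw":0,"dx":0.006,"dy":0,"dz":0.206,"turn":0},{"claw":0,"dx":0.006,"dy":0,"dz":0.212,"turn":0},{"claw":0,"dx":0.006,"dy":0,"dz":0.212,"turn":0},{"claw":0,"dx":0.006,"dy":0,"dz":0.212,"turn":0}]'
python3 - <<'E'
from h import *
p,d,K,k,M=shot("scene"); cv2.imwrite("pics/s1.png",p[100:340,180:500,::-1].repeat(2,0).repeat(2,1))
E
```

```text
time: 4.55
eef_pos: [0.5295, 0.0483, 0.0539]
eef_rot: [-0.688, -3.064, 0.0]
force: [-1.3, 0.8, 2.3]
width: -0.0
grasp_force: 1.1
```

View pics/s1.png

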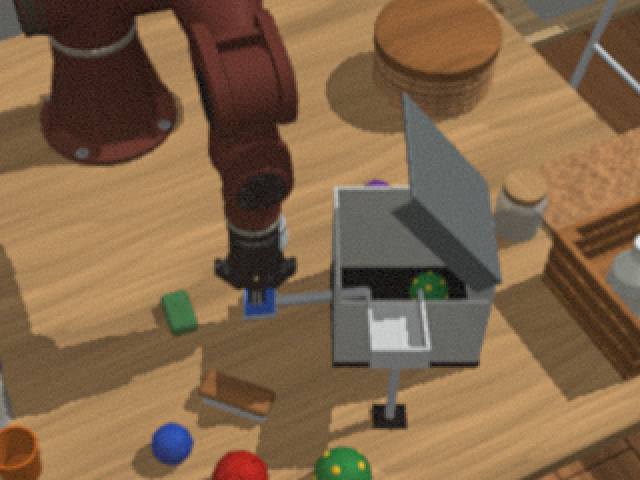

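In the crop the lid is almost fully open and the ball, at (428,288), is already dropping into the bin. I'll press the last few mm to the stop and hold.

```bash
python3 -m jog '[{"claw":0,"dx":0,"dy":0,"dz":0.005,"turn":0},{"claw":0,"dx":0,"dy":0,"dz":0.01,"turn":0},{"claw":0,"dx":0,"dy":0,"dz":0.01,"turn":0},{"claw":0,"dx":0,"dy":0,"dz":0.01,"turn":0},{"claw":0,"dx":0,"dy":0,"dz":0.01,"turn":0},{"claw":0,"dx":0,"dy":0,"dz":0.01,"turn":0},{"claw":0,"dx":0,"dy":0,"dz":0.01,"turn":0},{"claw":0,"dx":0,"dy":0,"dz":0.01,"turn":0},{"claw":0,"dx":0,"dy":0,"dz":0.01,"turn":0},{"claw":0,"dx":0,"dy":0,"dz":0.01,"turn":0},{"claw":0,"dx":0,"dy":0,"dz":0.01,"turn":0},{"claw":0,"dx":0,"dy":0,"dz":0.01,"turn":0}]'
python3 - <<'E'
from h import *
p,d,K,k,M=shot("scene"); X=cloud(d,K,k,M); cv2.imwrite("pics/s2.png",p[100:340,180:500,::-1].repeat(2,0).repeat(2,1))
p=p.astype(int);v,u=np.mgrid[:480,:640];g=(p[...,1]>p[...,0]+25)&(p[...,1]>p[...,2]+25)&(u>345)&(u<430)&(v>190)&(v<290)
q=X[g];print(len(q),np.median(q,0) if len(q) else 0)
E
```

```text
time: 5.8
eef_pos: [0.5303, 0.0482, 0.0502]
eef_rot: [0.688, 3.065, 0.0]
force: [-5.8, 1.3, 11.9]
width: 0.0
grasp_force: 6.0
176 [0.64208559 0.32411978 0.05157391]
```

View pics/s2.png

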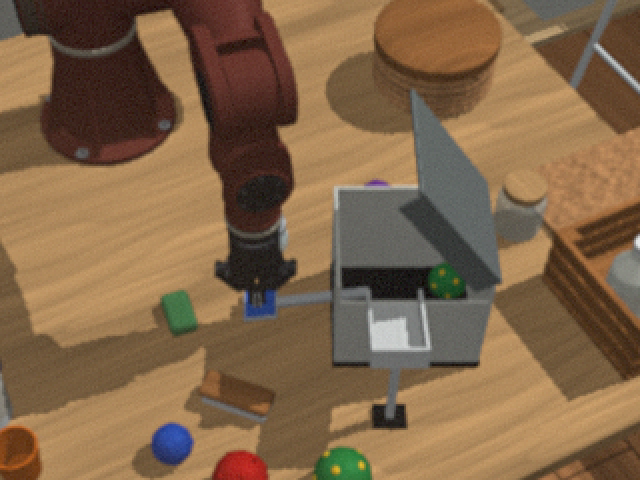

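The lever is at its stop (12 N) and the ball is on the bin floor at crop (447,280), z≈0.04. Next I'll raise the lever slowly.

```bash
python3 -m jog '[{"claw":0,"dx":0,"dy":0,"dz":-0.005,"turn":0},{"claw":0,"dx":0,"dy":0,"dz":-0.011,"turn":0},{"claw":0,"dx":0,"dy":0,"dz":-0.018,"turn":0},{"claw":0,"dx":0,"dy":0,"dz":-0.025,"turn":0},{"claw":0,"dx":0,"dy":0,"dz":-0.032,"turn":0},{"claw":0,"dx":0,"dy":0,"dz":-0.039,"turn":0},{"claw":0,"dx":0,"dy":0,"dz":-0.046,"turn":0},{"claw":0,"dx":0,"dy":0,"dz":-0.053,"turn":0},{"claw":0,"dx":0,"dy":0,"dz":-0.06,"turn":0},{"claw":0,"dx":0,"dy":0,"dz":-0.067,"turn":0},{"claw":0,"dx":0,"dy":0,"dz":-0.074,"turn":0},{"claw":0,"dx":0,"dy":0,"dz":-0.081,"turn":0},{"claw":0,"dx":0,"dy":0,"dz":-0.088,"turn":0},{"claw":0,"dx":0,"dy":0,"dz":-0.095,"turn":0},{"claw":0,"dx":0,"dy":0,"dz":-0.102,"turn":0},{"claw":0,"dx":0,"dy":0,"dz":-0.109,"turn":0},{"claw":0,"dx":0,"dy":0,"dz":-0.115,"turn":0},{"claw":0,"dx":0,"dy":0,"dz":-0.121,"turn":0},{"claw":0,"dx":0,"dy":0,"dz":-0.127,"turn":0},{"claw":0,"dx":0,"dy":0,"dz":-0.133,"turn":0}]'
python3 -m jog '[{"claw":0,"dx":0,"dy":0,"dz":-0.006,"turn":0},{"claw":0,"dx":0,"dy":0,"dz":-0.012,"turn":0},{"claw":0,"dx":0,"dy":0,"dz":-0.02,"turn":0},{"claw":0,"dx":0,"dy":0,"dz":-0.04,"turn":0},{"claw":0,"dx":0,"dy":0,"dz":-0.08,"turn":0},{"claw":0,"dx":0,"dy":0,"dz":-0.12,"turn":0},{"claw":0,"dx":0,"dy":0,"dz":-0.12,"turn":0},{"claw":0,"dx":0,"dy":0,"dz":-0.12,"turn":0},{"claw":0,"dx":0,"dy":0,"dz":-0.12,"turn":0}]'
python3 - <<'E'
from h import *
p,d,K,k,M=shot("scene"); cv2.imwrite("pics/s3.png",p[100:340,180:500,::-1].repeat(2,0).repeat(2,1))
p,d,K,k,M=shot("top"); X=cloud(d,K,k,M); X0=np.load("top0.npz")["X"]
print("lid z before/after",[np.median(Y[205:265,205:265,2]).round(4) for Y in (X0,X)],[Y[265:285,245:265,2].mean().round(4) for Y in (X0,X)])
E
```

```text
time: 7.85
eef_pos: [0.5296, 0.0478, 0.1155]
eef_rot: [-0.689, -3.064, 0.002]
force: [-0.4, -0.1, 0.5]
width: -0.0004
grasp_force: 0.0
time: 8.75
eef_pos: [0.5298, 0.0481, 0.175]
eef_rot: [-0.689, -3.064, 0.0]
force: [-0.2, 0.0, 0.7]
width: -0.0004
grasp_force: 0.0
lid z before/after [np.float64(0.2119), np.float64(0.2119)] [np.float64(0.2083), np.float64(0.2085)]
```

View pics/s3.png

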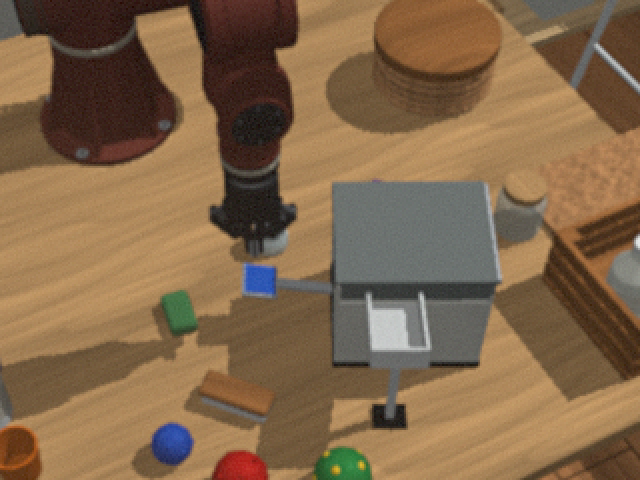

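The lid is shut at its starting height, the chute is empty, the lever is up and the fingers are clear of it. I'm handing the job in.

```bash
python3 -c "
from rig import r
print(r.sign_off())"
```

```text
the job is handed in; nothing more can be done
None
```

I pressed the lever to its stop, the ball rolled into the bin by itself, and I eased the lid shut at about 35 mm/s of lever travel; the job is handed in, but no verdict came back.

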